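# Put the lathe accessories back in their rack

## Task

Put the four lathe accessories that belong in the wooden rack away, each upright and resting on the felt of its own pocket: the faceplate in the wide round pocket, the pointed nose cone in the small round one, the screw chuck (the hexagon with a screw on top) in the square one and the stepped chuck jaw in the long one. Leave the cup centre and the plain hexagon adaptor without a screw standing where they are on the bench, and let go of everything.

Things in the scene. Friction and masses are not known exactly. Their poses are not given: they have to be found in the camera images.
- faceplate: Faceplate, bare steel, about 0.35 kg: flat round flange 60 mm across and 8 mm thick with four small dark screw holes, and on it a round hub 36 mm across that reaches to 36 mm height, dark bore on top. Stands upright on the bench; origin: centre of its underside, z up.
- nose_cone: Pointed nose cone, about 0.28 kg: dark steel round collar 36 mm across and 34 mm high, with a bright steel solid cone on top running to a point at 60 mm height. Stands upright on the bench; origin: centre of its underside, z up.
- screw_chuck: Screw chuck, about 0.3 kg: bare steel hexagon base 36 mm across flats (41.6 mm across corners) and 34 mm high, with a dark upright screw 15 mm across on top up to 60 mm height. Two flats face its own +y and -y, the others follow every 60 degrees. Stands upright on the bench; origin: centre of its underside, z up.
- jaw: Stepped chuck jaw, bare steel, about 0.2 kg: foot 64 x 24 x 12 mm (x by y by z), on it a narrower block 40 mm (x) by 16 mm (y) that reaches to 36 mm height. Stands upright on the bench; origin: centre of its underside, z up. Its long side lies along its x.
- cup_centre: Look-alike of the nose cone that stays out: the same dark collar 36 mm across and 34 mm high, but topped by a short hollow steel cup 28 mm across, to 46 mm height, no point. Stands upright on the bench; origin: centre of its underside, z up.
- hex_adaptor: Look-alike of the screw chuck that stays out: the same bare steel hexagon 36 mm across flats and 34 mm high, but without a screw: a flat top with a dark round bore. Stands upright on the bench; origin: centre of its underside, z up.
- pocket_wide: Wide round pocket, 80 mm across, for the faceplate. 12 mm deep, felt floor, in a fixed brown block 110 x 92 x 16 mm; origin: centre of the block's underside (6 mm above the bench), z up; pocket centred on it, floor at z = 4 mm, block top at 16 mm. The four blocks stand in varying order, 94 mm apart along their y, in a low plywood rack (128 x 394 mm, rim below the block tops).
- pocket_small: Small round pocket, 56 mm across, for the nose cone. 12 mm deep, felt floor, in a fixed brown block 110 x 92 x 16 mm; origin: centre of the block's underside (6 mm above the bench), z up; pocket centred on it, floor at z = 4 mm, block top at 16 mm. The four blocks stand in varying order, 94 mm apart along their y, in a low plywood rack (128 x 394 mm, rim below the block tops).
- pocket_square: Square pocket, 56 x 56 mm, for the screw chuck. 12 mm deep, felt floor, in a fixed brown block 110 x 92 x 16 mm; origin: centre of the block's underside (6 mm above the bench), z up; pocket centred on it, floor at z = 4 mm, block top at 16 mm. The four blocks stand in varying order, 94 mm apart along their y, in a low plywood rack (128 x 394 mm, rim below the block tops).
- pocket_long: Long pocket, 88 mm along its x by 46 mm along its y, for the chuck jaw. 12 mm deep, felt floor, in a fixed brown block 110 x 92 x 16 mm; origin: centre of the block's underside (6 mm above the bench), z up; pocket centred on it, floor at z = 4 mm, block top at 16 mm. The four blocks stand in varying order, 94 mm apart along their y, in a low plywood rack (128 x 394 mm, rim below the block tops).

How it is judged:
At the end, for the whole second after the job is handed in: The four things stand upright (within 0.1 rad), at rest, each on its own pocket's floor (centres within 18 mm, underside under 8 mm above the block's underside); the cup centre and the hexagon adaptor stand upright within 30 mm of where they were (horizontal distance between faceplate and pocket_wide below 0.018 m and z of faceplate in the frame of pocket_wide below 0.008 m and angle between each of faceplate, nose_cone, screw_chuck, jaw, cup_centre, hex_adaptor's own z axis and vertical below 0.1 rad and linear speed of each of faceplate, nose_cone, screw_chuck, jaw below 0.02 m/s and horizontal distance between nose_cone and pocket_small below 0.018 m and z of nose_cone in the frame of pocket_small below 0.008 m and horizontal distance between screw_chuck and pocket_square below 0.018 m and z of screw_chuck in the frame of pocket_square below 0.008 m and horizontal distance between jaw and pocket_long below 0.018 m and z of jaw in the frame of pocket_long below 0.008 m and distance of each of cup_centre, hex_adaptor from where it was at the start of the episode below 0.03 m); the robot touches nothing.
It fails at once if the cup centre or the hexagon adaptor is moved by more than 30 mm (distance of any of cup_centre, hex_adaptor from where it was at the start of the episode above 0.03 m).
It also fails if it takes over 96 s, if anything falls off the work surface, if the arm or the gripper's body presses on something with over 40 N, if the wrist force passes 120 N, or if a joint passes its speed limit or range.

## Robot

A 6-joint arm with a two-finger parallel gripper is mounted at the origin on the work surface. World frame = base frame: x ahead of the robot, y to its left, z up, the work surface at z = 0. Lengths are in m, angles in rad, forces in N, time in s.
With the tool pointing down it reaches from about 0.35 to 0.85 m from the base axis. Payload 8.1 kg.
Tool frame: the origin (TCP) lies on the mounting face of the last link; the fingertips stand 186 mm ahead of it and the grasp point (between the pads) lies 167 mm ahead of it; z points along the fingers, y is the line along which they close (so a half turn about z gives the same grasp; the last joint's range is limited). The gripper opens to 93 mm and grips with 3 to 60 N. Pads are 15 mm wide; open, the fingers measure 128 mm over their backs; the gripper's body (75 mm by 188 mm) begins 65 mm behind the grasp point.
Start: joints at [-1.399, 0.13, 1.488, -0, 1.523, -0.085], TCP at [0.152, -0.58, 0.405] pointing down, gripper open.
Joint ranges: [-2.96, 2.96], [-0.89, 2.26], [0.02, 2.5], [-1.34, 4.48], [0, 2.73], [-2.66, 2.66]. Speed limits (rad/s): [2.39, 2.39, 2.79, 3.14, 3.14, 3.14].

## Interface

Orientations are given as a rotation vector (axis times angle).
In Python, from plant import * gives the robot as it stands. The module is installed in compiled form; this text tells all that it offers.
- The arm moves only by the tool arm_command, never from a script. Its argument "increments" is a list of rows, each a list of 6 numbers: the shift along the tool's x, y, z in units of 0.2 m (1.0 is 0.2 m), then the turn, a rotation vector about the tool's x, y, z in units of pi rad (1.0 is pi rad). A call has exactly 5 rows; each row is the pose to reach, as a shift and turn from the pose commanded when the call began, along the tool's axes at that moment, turning the shorter way round; what a row does not reach only later rows make up. A row lasts 1/8 s, in which the tool goes at most 62.5 mm and 10.7 degrees, less where a joint would pass 70% of its speed; a pose out of reach is approached as far as the arm can. A call with a number of a shift or a turn outside -1 to 1 is refused whole. A call with a gripper value outside its range is refused whole. "fingers" is the closure, from -1 (fully open) to 1 (shut), set as the call begins (left out, the last holds). The fingers move at their own pace and stop on an object; "force" is the grip in N (left out, the last holds). Time passes only in rows, so rows that repeat a pose let the fingers close, or fill a call up. It gives the time, the measured TCP pose, the force, the opening and the grip force at its end, in the units of the state.
- read_state(): the state, without advancing time (a new reading comes with each control period).
- read_camera(name): name is "scene" or "top" or "wrist"; returns a dict with "image" (384x512x3 uint8, red, green, blue), "fx", "fy", "cx", "cy" (pixels), "T" (4x4, takes a point from camera to world coordinates). Camera axes: x right, y down, z forward; pixel columns grow to the right and rows downward; lengths in m; the calibration is good to about 2 mm. A picture is of the moment at which its call begins. There is no depth.
- close_job(): hands the job in; it is judged then, once.
The state is a dict: "t": time; "q": joint angles; "dq": joint speeds; "joint_torque": joint torques, N m; "tool_pos": TCP position; "orientation": TCP orientation; "force": force on the tool from outside, world axes, zero at the start; "wrist_torque": the same for the moment, N m; "opening": finger opening in m; "gripper_force": force on a finger pad.
Only numpy, scipy, OpenCV 4.12 (cv2) and the standard library are available. Lean on these libraries where they do the work, as an engineer would, in place of code of your own. Each camera call takes 0.05 s, during which the arm holds its last target. There are 200 camera calls.

## Working session

There is one attempt and no reset: what is moved stays moved. The work goes in short steps, Python scripts to look and compute and a tool call to move; the robot and the scene stay as the last step left them, time stands still between calls to the robot, and variables do not carry over. Pictures are saved under pics/ and viewed, at most 14 in all, crops included, and the job is handed in when it is done.

Besides the shell and the picture viewer there is one more tool, called after "Call:" by a JSON object that holds its "name" and its "arguments". arm_command: Moves the arm, as the interface text tells. Shifts and turns lie within -1 to 1; 1 stands for 0.2 m of shift or pi rad of turn. Its arguments: {"type":"object","properties":{"increments":{"type":"array","items":{"type":"array","items":{"type":"number","minimum":-1,"maximum":1}}},"fingers":{"type":"number"},"force":{"type":"number"}},"required":["increments"]}

```bash
mkdir -p pics; python3 - <<'E'
from plant import *
import cv2,numpy as np,json
s=read_state();print(s['t'],s['tool_pos'],s['orientation'],s['opening'])
for n in ['top','scene']:
    c=read_camera(n);cv2.imwrite(f'pics/{n}0.png',c['image'][...,::-1])
    np.savez(f'{n}0.npz',**c);print(n,c['fx'],c['cx'],c['cy'],np.round(c['T'],3).tolist())
E
```

```text
0.0 [ 0.15239004 -0.58007859  0.40371105] [-3.11391534e+00 -4.02024617e-01  1.23560757e-04] 0.09315420870171852
top 360.9120678946343 256.7018480489732 191.96934916534283 [[0.028, -0.984, 0.177, 0.394], [-0.999, -0.031, -0.018, 0.0], [0.023, -0.176, -0.984, 0.848], [0.0, 0.0, 0.0, 1.0]]
scene 389.30795609431226 256.48741478466263 192.7956613571821 [[0.366, 0.658, -0.658, 1.297], [0.93, -0.269, 0.248, -0.296], [-0.014, -0.703, -0.711, 0.854], [0.0, 0.0, 0.0, 1.0]]
```

View pics/top0.png

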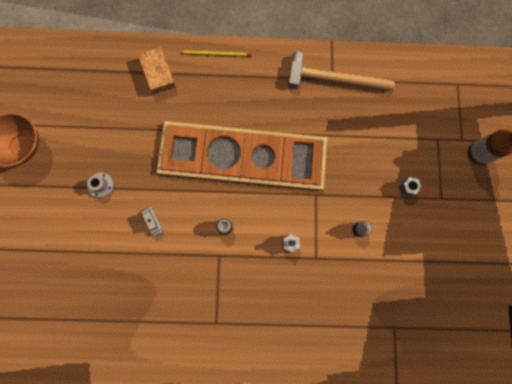

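View pics/scene0.png

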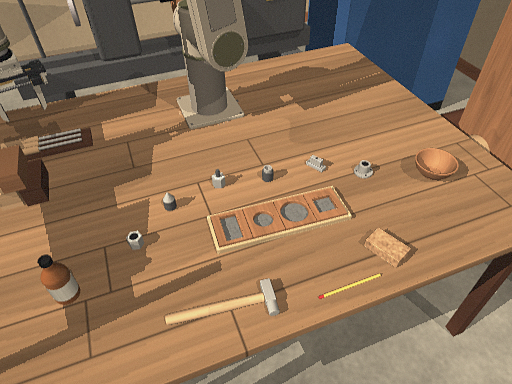

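```bash
cat > h.py <<'E'
import cv2,numpy as np
from scipy.spatial.transform import Rotation as R
def ray(c,u,v,z):
    T=c['T'];d=T[:3,:3]@np.array([(u-c['cx'])/c['fx'],(v-c['cy'])/c['fy'],1.]);o=T[:3,3]
    return (o+d*(z-o[2])/d[2])[:2]
def proj(c,p):
    q=np.linalg.inv(c['T'])@np.r_[p,1.];return q[0]/q[2]*float(c['fx'])+c['cx'],q[1]/q[2]*float(c['fy'])+c['cy']
def down(yaw):  # tool pointing down, tool y axis at world angle yaw
    y=np.array([np.cos(yaw),np.sin(yaw),0]);z=np.array([0,0,-1.]);return R.from_matrix(np.c_[np.cross(y,z),y,z])
def inc(s,xy,zg,yaw,rot0=None):
    """row values from current pose to grasp point (xy, zg) with closing line at yaw"""
    R0=R.from_rotvec(s['orientation']);y=R0.as_matrix()[:,1];y0=np.arctan2(y[1],y[0])
    yaw=y0+(yaw-y0+np.pi/2)%np.pi-np.pi/2
    Rt=down(yaw);p=np.array([*xy,zg+.167])
    return np.round(np.r_[R0.inv().apply(p-s['tool_pos'])/.2,(R0.inv()*Rt).as_rotvec()/np.pi],3).tolist(),round(np.degrees(yaw),1)
E
python3 - <<'E'
import numpy as np,cv2
from h import *
c=np.load('top0.npz');im=c['image'];hsv=cv2.cvtColor(im,cv2.COLOR_RGB2HSV)
m=((hsv[...,1]<75)).astype(np.uint8)
m[:125]=0;m[260:]=0;m[:,:80]=0;m[:,435:]=0
n,l,st,ce=cv2.connectedComponentsWithStats(m)
for i in range(1,n):
    if st[i,4]>25: print(ce[i].round(1),st[i],ray(c,*ce[i],.02).round(4))
for u,v in [(184,149),(224,152),(263,156),(303,160)]: print(ray(c,u,v,.01).round(4))
b=cv2.resize(im[125:260,80:435],None,fx=2.25,fy=2.25,interpolation=cv2.INTER_CUBIC)
s=np.load('scene0.npz')['image'][145:260,120:390];s=cv2.resize(s,(799,int(115*799/270)),interpolation=cv2.INTER_CUBIC)
b=cv2.resize(b,(799,260))
cv2.imwrite('pics/m1.png',np.vstack([b,s])[:600,:,::-1])
E
```

```text
[183.8 148.5] [173 138  23  22 412] [0.6421 0.1608]
[223.2 152.5] [208 138  31  30 721] [0.6355 0.0672]
[301.7 160.3] [292 144  20  34 560] [ 0.6227 -0.1199]
[262.5 156.3] [252 147  22  20 326] [ 0.6292 -0.0265]
[100.  184.9] [ 88 173  25  24 469] [0.5479 0.3483]
[410.4 186.1] [400 177  21  19 269] [ 0.5685 -0.3779]
[151.7 221.2] [142 208  20  27 287] [0.4674 0.2227]
[223.9 226.2] [217 219  15  15 164] [0.4609 0.0578]
[362.1 228.6] [354 222  17  14 180] [ 0.4647 -0.2605]
[290.6 243. ] [283 235  17  17 224] [ 0.4272 -0.0957]
[0.6438 0.1621]
[0.6396 0.066 ]
[ 0.6329 -0.028 ]
[ 0.6263 -0.1245]
```

View pics/m1.png

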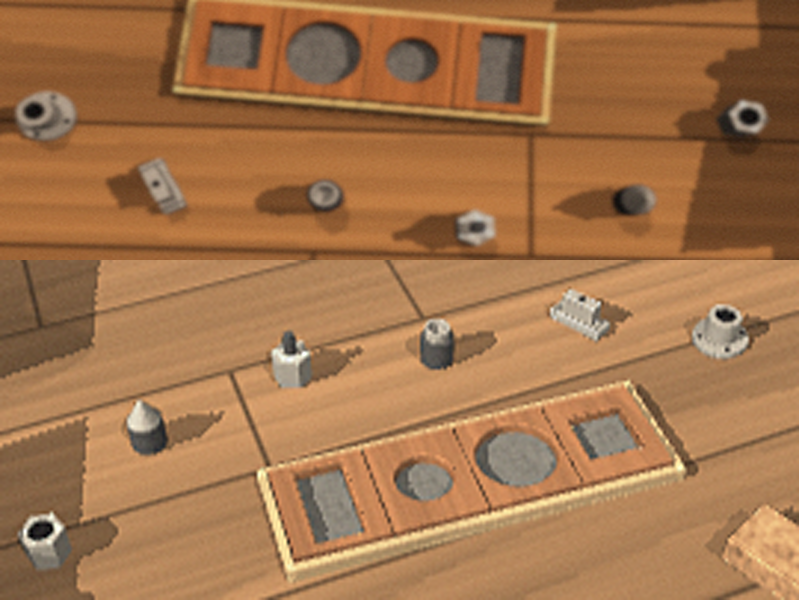

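```bash
python3 - <<'E'
from plant import *
from h import *
s=read_state()
print(inc(s,(.44,-.2605),.22,np.radians(-75)))
E
```

```text
([1.797, -1.18, 0.086, -0.001, -0.0, -0.002], np.float64(-75.0))
```

Call:
{"name": "arm_command", "arguments": {"increments": [[0.25, -0.16, 0.02, 0, 0, 0], [0.5, -0.32, 0.02, 0, 0, 0], [0.75, -0.48, 0.04, 0, 0, 0], [0.9, -0.59, 0.04, 0, 0, 0], [0.9, -0.59, 0.04, 0, 0, 0]], "fingers": -1, "force": 30}}

```text
t: 0.72
tool_pos: [0.2979, -0.4186, 0.3964]
orientation: [-3.114, -0.408, -0.0]
force: [0.2, 0.2, -0.4]
opening: 0.0929
gripper_force: 0.0
```

Call:
{"name": "arm_command", "arguments": {"increments": [[0.25, -0.16, 0.02, 0, 0, 0], [0.5, -0.32, 0.02, 0, 0, 0], [0.75, -0.48, 0.04, 0, 0, 0], [0.9, -0.59, 0.04, 0, 0, 0], [0.9, -0.59, 0.04, 0, 0, 0]]}}

```text
t: 1.35
tool_pos: [0.4416, -0.2597, 0.3884]
orientation: [-3.115, -0.407, 0.001]
force: [0.5, -0.4, 0.4]
opening: 0.0935
gripper_force: 0.0
```

```bash
cat > look.py <<'E'
import sys
from plant import *
from h import *
c=read_camera('wrist');n=sys.argv[1];np.savez(n+'.npz',**c);cv2.imwrite(f'pics/{n}.png',c['image'][...,::-1])
s=read_state();print(s['t'],s['tool_pos'],s['q'].round(2),c['fx'],c['T'].round(3).tolist())
E
python3 look.py w1
```

```text
1.4 [ 0.44084342 -0.26072382  0.38842957] [-0.63 -0.1   1.75 -0.    1.49  0.68] 322.49264011804297 [[0.257, -0.925, -0.279, 0.52], [-0.966, -0.246, -0.072, -0.239], [-0.002, 0.288, -0.958, 0.368], [0.0, 0.0, 0.0, 1.0]]
```

View pics/w1.png

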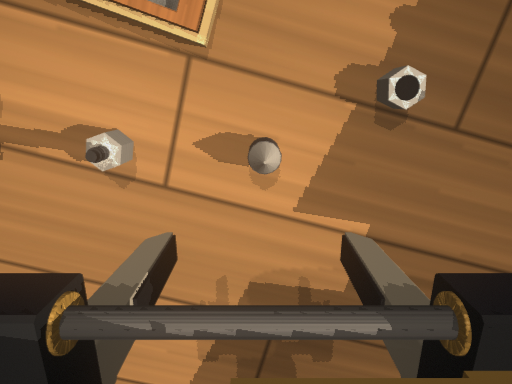

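```bash
cat > blobs.py <<'E'
import sys
from h import *
c=np.load(sys.argv[1]+'.npz');z=float(sys.argv[2]);smax=int(sys.argv[3]) if len(sys.argv)>3 else 75
hsv=cv2.cvtColor(c['image'],cv2.COLOR_RGB2HSV)
m=(hsv[...,1]<smax).astype(np.uint8);m[232:]=0
m=cv2.morphologyEx(m,cv2.MORPH_OPEN,np.ones((3,3),np.uint8))
for k in cv2.findContours(m,cv2.RETR_EXTERNAL,cv2.CHAIN_APPROX_NONE)[0]:
    if cv2.contourArea(k)>150:
        x,y,w,h=cv2.boundingRect(k);M=cv2.moments(k);u,v=M['m10']/M['m00'],M['m01']/M['m00']
        print((x,y,w,h),'cen',round(u,1),round(v,1),ray(c,u,v,z).round(4),'circ',np.round(cv2.minEnclosingCircle(k)[0],1),
              'rect',[ray(c,*p,z).round(4).tolist() for p in cv2.boxPoints(cv2.minAreaRect(k))])
E
python3 blobs.py w1 .034
```

```text
(249, 141, 32, 33) cen 265.6 155.3 [ 0.4672 -0.2598] circ [264.6 156.6] rect [[0.4609, -0.2373], [0.4884, -0.252], [0.4728, -0.282], [0.4445, -0.2677]]
(86, 130, 47, 41) cen 110.1 148.9 [ 0.4322 -0.1023] circ [108.9 149.7] rect [[0.4323, -0.0711], [0.4611, -0.1143], [0.4304, -0.1314], [0.4002, -0.0872]]
(383, 66, 43, 43) cen 404.3 87.0 [ 0.5672 -0.3735] circ [404.3  88.7] rect [[0.5798, -0.3463], [0.5902, -0.3854], [0.5539, -0.401], [0.5432, -0.3606]]
```

```bash
python3 - <<'E'
from plant import *
from h import *
s=read_state()
print(inc(s,(.4665,-.26),.085,np.radians(-75)),inc(s,(.4665,-.26),.0345,np.radians(-75)))
E
```

```text
([0.125, 0.029, 0.682, -0.0, 0.0, -0.001], np.float64(-75.0)) ([0.126, 0.029, 0.935, -0.0, 0.0, -0.001], np.float64(-75.0))
```

Call:
{"name": "arm_command", "arguments": {"increments": [[0.125, 0.03, 0.1, 0, 0, 0], [0.125, 0.03, 0.35, 0, 0, 0], [0.125, 0.03, 0.6, 0, 0, 0], [0.125, 0.03, 0.85, 0, 0, 0], [0.125, 0.03, 0.935, 0, 0, 0]]}}

```text
t: 2.02
tool_pos: [0.464, -0.2607, 0.1982]
orientation: [-3.112, -0.399, 0.008]
force: [-0.5, 0.2, 0.2]
opening: 0.0928
gripper_force: 0.0
```

Call:
{"name": "arm_command", "arguments": {"increments": [[0, 0, 0, 0, 0, 0], [0, 0, 0, 0, 0, 0], [0, 0, 0, 0, 0, 0], [0, 0, 0, 0, 0, 0], [0, 0, 0, 0, 0, 0]], "fingers": 1, "force": 30}}

```text
t: 2.65
tool_pos: [0.4666, -0.2601, 0.2023]
orientation: [3.115, 0.403, 0.001]
force: [-0.6, -1.1, -0.4]
opening: 0.0478
gripper_force: 0.0
```

Call:
{"name": "arm_command", "arguments": {"increments": [[0, 0, 0, 0, 0, 0], [0, 0, 0, 0, 0, 0], [0, 0, 0, 0, 0, 0], [0, 0, 0, 0, 0, 0], [0, 0, -0.1, 0, 0, 0]]}}

```text
t: 3.28
tool_pos: [0.4653, -0.2594, 0.2197]
orientation: [-3.113, -0.402, 0.005]
force: [0.8, 0.0, -2.1]
opening: 0.0354
gripper_force: 30.0
```

```bash
python3 - <<'E'
from plant import *
from h import *
s=read_state();print(s['t'],s['gripper_force'],s['opening'])
for z in (.11,.047): print(inc(s,(.631,-.027),z,np.radians(-75)))
print(inc(s,(.58,-.027),.2,np.radians(-75)))
E
```

```text
3.275 29.999164938926697 0.0354042171571482
([1.096, -0.914, -0.287, -0.001, 0.001, -0.002], np.float64(-75.0))
([1.097, -0.913, 0.028, -0.001, 0.001, -0.002], np.float64(-75.0))
([0.848, -0.981, -0.736, -0.001, 0.001, -0.002], np.float64(-75.0))
```

Call:
{"name": "arm_command", "arguments": {"increments": [[0, 0, -0.25, 0, 0, 0], [0.1, -0.12, -0.5, 0, 0, 0], [0.3, -0.35, -0.7, 0, 0, 0], [0.5, -0.58, -0.74, 0, 0, 0], [0.7, -0.8, -0.74, 0, 0, 0]]}}

```text
t: 3.9
tool_pos: [0.5595, -0.0732, 0.371]
orientation: [3.115, 0.401, 0.004]
force: [0.8, -1.4, -1.7]
opening: 0.0351
gripper_force: 30.0
```

Call:
{"name": "arm_command", "arguments": {"increments": [[0.15, -0.18, 0, 0, 0, 0], [0.15, -0.18, 0, 0, 0, 0], [0.15, -0.18, 0, 0, 0, 0], [0.15, -0.18, 0, 0, 0, 0], [0.15, -0.18, 0, 0, 0, 0]]}}

```text
t: 4.53
tool_pos: [0.5783, -0.0332, 0.3696]
orientation: [3.116, 0.4, -0.0]
force: [0.7, -0.5, -1.5]
opening: 0.0353
gripper_force: 30.0
```

```bash
python3 look.py w2; python3 blobs.py w2 .010
```

```text
4.575 [ 0.57833957 -0.03303209  0.36965603] [-0.15  0.09  1.59 -0.    1.46  1.17] 322.49264011804297 [[0.252, -0.927, -0.279, 0.657], [-0.968, -0.242, -0.071, -0.013], [-0.001, 0.288, -0.958, 0.349], [0.0, 0.0, 0.0, 1.0]]
(0, 183, 36, 49) cen 13.4 211.1 [0.4718 0.2219] circ [ 17.5 208.5] rect [[0.5011, 0.2373], [0.5108, 0.2005], [0.4535, 0.1971], [0.4434, 0.2356]]
(318, 114, 65, 86) cen 350.2 156.9 [ 0.6241 -0.1211] circ [347.4 156.6] rect [[0.5821, -0.0974], [0.6685, -0.1031], [0.6641, -0.1451], [0.5762, -0.1423]]
(239, 101, 53, 54) cen 264.3 128.9 [ 0.6293 -0.0255] circ [265.3 127.8] rect [[0.6109, 0.0073], [0.6593, -0.0066], [0.6467, -0.0584], [0.5967, -0.0461]]
(138, 57, 77, 81) cen 176.2 97.2 [0.6373 0.0682] circ [176.8  96.8] rect [[0.6648, 0.111], [0.6834, 0.0394], [0.6081, 0.023], [0.5882, 0.0995]]
(52, 30, 59, 71) cen 80.9 65.6 [0.6429 0.164 ] circ [80.5 65. ] rect [[0.611, 0.1934], [0.6705, 0.1866], [0.6746, 0.1358], [0.6148, 0.14]]
```

View pics/w2.png

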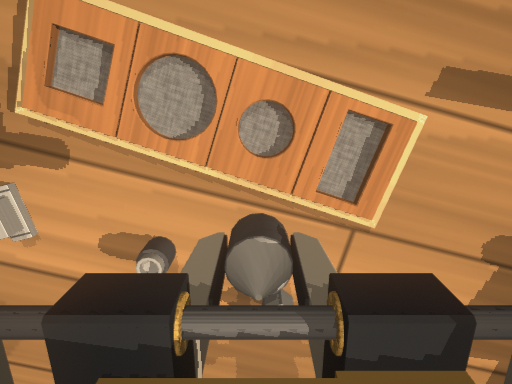

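```bash
python3 - <<'E'
from plant import *
from h import *
s=read_state()
print(inc(s,(.6306,-.0259),.0463,np.radians(-75)))
E
```

```text
([0.262, 0.031, 0.782, 0.0, -0.0, -0.002], np.float64(-75.0))
```

Call:
{"name": "arm_command", "arguments": {"increments": [[0.26, 0.03, 0.1, 0, 0, 0], [0.26, 0.03, 0.35, 0, 0, 0], [0.26, 0.03, 0.58, 0, 0, 0], [0.26, 0.03, 0.7, 0, 0, 0], [0.26, 0.03, 0.77, 0, 0, 0]]}}

```text
t: 5.2
tool_pos: [0.6297, -0.0251, 0.2138]
orientation: [-3.115, -0.401, 0.004]
force: [-0.2, 0.2, -2.0]
opening: 0.0352
gripper_force: 30.0
```

Call:
{"name": "arm_command", "arguments": {"increments": [[0, 0, 0.008, 0, 0, 0], [0, 0, 0.012, 0, 0, 0], [0, 0, 0.012, 0, 0, 0], [0, 0, 0.012, 0, 0, 0], [0, 0, 0.012, 0, 0, 0]]}}

```text
t: 5.82
tool_pos: [0.6306, -0.0246, 0.2137]
orientation: [3.116, 0.402, 0.001]
force: [0.7, -0.4, -2.7]
opening: 0.0356
gripper_force: 30.0
```

Call:
{"name": "arm_command", "arguments": {"increments": [[0, 0, 0, 0, 0, 0], [0, 0, 0, 0, 0, 0], [0, 0, 0, 0, 0, 0], [0, 0, 0, 0, 0, 0], [0, 0, 0, 0, 0, 0]], "fingers": -0.3}}

```text
t: 6.45
tool_pos: [0.6304, -0.0247, 0.2132]
orientation: [-3.116, -0.402, 0.0]
force: [-0.3, -0.1, 0.1]
opening: 0.0601
gripper_force: 0.0
```

```bash
python3 - <<'E'
from plant import *
from h import *
s=read_state()
print(inc(s,(.40,-.098),.2,np.radians(-75)))
E
```

```text
([-1.207, 0.062, -0.769, -0.0, 0.0, -0.002], np.float64(-75.0))
```

Call:
{"name": "arm_command", "arguments": {"increments": [[0, 0, -0.25, 0, 0, 0], [0, 0, -0.5, 0, 0, 0], [-0.2, 0.03, -0.7, 0, 0, 0], [-0.5, 0.06, -0.77, 0, 0, 0], [-0.8, 0.06, -0.77, 0, 0, 0]], "fingers": -1}}

```text
t: 7.08
tool_pos: [0.4777, -0.0775, 0.3693]
orientation: [3.114, 0.402, 0.006]
force: [-0.5, -0.3, 0.8]
opening: 0.0928
gripper_force: 0.0
```

Call:
{"name": "arm_command", "arguments": {"increments": [[-0.2, 0, 0, 0, 0, 0], [-0.4, 0, 0, 0, 0, 0], [-0.4, 0, 0, 0, 0, 0], [-0.4, 0, 0, 0, 0, 0], [-0.4, 0, 0, 0, 0, 0]]}}

```text
t: 7.7
tool_pos: [0.402, -0.0971, 0.3674]
orientation: [-3.116, -0.403, -0.0]
force: [-0.7, -0.3, -0.0]
opening: 0.0929
gripper_force: 0.0
```

```bash
python3 look.py w3; python3 blobs.py w3 .034
```

```text
7.75 [ 0.40200022 -0.09704096  0.36725036] [-0.36 -0.38  2.02  0.    1.5   0.95] 322.49264011804297 [[0.254, -0.926, -0.278, 0.481], [-0.967, -0.244, -0.072, -0.076], [-0.001, 0.287, -0.958, 0.347], [0.0, 0.0, 0.0, 1.0]]
(245, 137, 39, 42) cen 264.0 157.6 [ 0.4286 -0.0951] circ [264.  157.5] rect [[0.4061, -0.0797], [0.4474, -0.0762], [0.4506, -0.1107], [0.4093, -0.1154]]
(93, 63, 41, 39) cen 113.1 81.7 [0.4611 0.0568] circ [112.2  82.9] rect [[0.4724, 0.0763], [0.4816, 0.0414], [0.4489, 0.0366], [0.4394, 0.0727]]
```

View pics/w3.png

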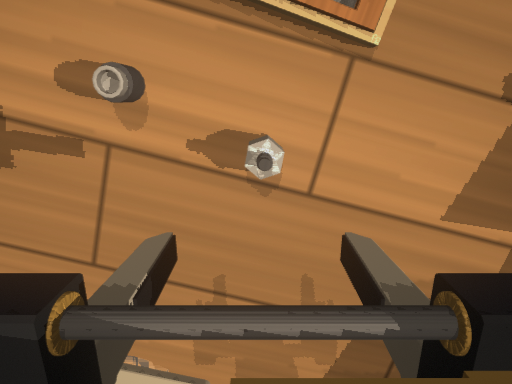

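```bash
python3 - <<'E'
from plant import *
from h import *
s=read_state()
print(inc(s,(.4282,-.0953),.0345,np.radians(-85)))
E
```

```text
([0.129, 0.025, 0.829, -0.0, 0.0, 0.054], np.float64(-85.0))
```

Call:
{"name": "arm_command", "arguments": {"increments": [[0.13, 0.025, 0.1, 0, 0, 0.054], [0.13, 0.025, 0.3, 0, 0, 0.054], [0.13, 0.025, 0.55, 0, 0, 0.054], [0.13, 0.025, 0.78, 0, 0, 0.054], [0.13, 0.025, 0.83, 0, 0, 0.054]], "fingers": -0.3}}

```text
t: 8.38
tool_pos: [0.4263, -0.0946, 0.1979]
orientation: [-3.136, -0.138, 0.01]
force: [-0.5, 0.2, 0.4]
opening: 0.0605
gripper_force: 0.0
```

Call:
{"name": "arm_command", "arguments": {"increments": [[0, 0, 0, 0, 0, 0], [0, 0, 0, 0, 0, 0], [0, 0, 0, 0, 0, 0], [0, 0, 0, 0, 0, 0], [0, 0, 0, 0, 0, 0]], "fingers": 1}}

```text
t: 9.0
tool_pos: [0.4288, -0.0958, 0.2031]
orientation: [3.137, 0.137, 0.005]
force: [-1.2, 0.2, 6.7]
opening: 0.0355
gripper_force: 30.0
```

```bash
python3 - <<'E'
from plant import *
from h import *
s=read_state()
print(s['opening'],s['gripper_force'],s['tool_pos'],inc(s,(.6431,.1617),.2,np.radians(-93.8)))
E
```

```text
0.03550654806769175 29.97268261620775 [ 0.42878477 -0.09580788  0.20313439] ([1.182, -1.188, -0.817, 0.0, -0.001, 0.049], np.float64(-93.8))
```

Call:
{"name": "arm_command", "arguments": {"increments": [[0, 0, -0.25, 0, 0, 0], [0, 0, -0.5, 0, 0, 0], [0.2, -0.2, -0.75, 0, 0, 0], [0.4, -0.4, -0.82, 0, 0, 0], [0.6, -0.6, -0.82, 0, 0, 0]]}}

```text
t: 9.62
tool_pos: [0.5375, 0.0347, 0.3683]
orientation: [3.138, 0.135, 0.008]
force: [1.0, -1.0, -3.5]
opening: 0.0358
gripper_force: 30.0
```

Call:
{"name": "arm_command", "arguments": {"increments": [[0.2, -0.2, 0, 0, 0, 0.025], [0.4, -0.4, 0, 0, 0, 0.049], [0.5, -0.5, 0, 0, 0, 0.049], [0.5, -0.5, 0, 0, 0, 0.049], [0.5, -0.5, 0, 0, 0, 0.049]]}}

```text
t: 10.25
tool_pos: [0.6265, 0.1414, 0.3648]
orientation: [3.139, -0.105, -0.002]
force: [-0.0, -1.0, -3.9]
opening: 0.0354
gripper_force: 30.0
```

```bash
python3 look.py w4; python3 - <<'E'
from plant import *
from h import *
s=read_state()
print(s['opening'],s['gripper_force'],inc(s,(.6431,.1617),.0471,np.radians(-93.8)))
E
```

```text
10.3 [0.62643183 0.14110107 0.36503402] [ 0.14  0.26  1.41 -0.    1.47  1.78] 322.49264011804297 [[-0.067, -0.955, -0.288, 0.707], [-0.998, 0.064, 0.02, 0.136], [-0.001, 0.289, -0.957, 0.344], [0.0, 0.0, 0.0, 1.0]]
0.03572689180131886 29.967577820643783 ([0.077, -0.109, 0.755, 0.0, 0.0, -0.0], np.float64(-93.8))
```

View pics/w4.png

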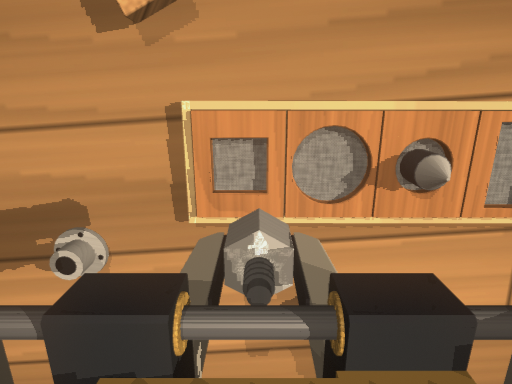

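```bash
python3 blobs.py w4 .016 90; python3 -c "
import numpy as np;c=np.load('w4.npz');print(c['cx'],c['cy'],c['fx'],c['fy'])"
```

```text
(229, 209, 60, 23) cen 258.4 223.1 [0.5773 0.1454] circ [258.5 228. ] rect [[0.5956, 0.1759], [0.5914, 0.1125], [0.5659, 0.1136], [0.5702, 0.1783]]
(396, 139, 55, 51) cen 422.8 165.8 [ 0.6294 -0.0284] circ [423.2 166.7] rect [[0.6588, 0.0008], [0.6552, -0.0535], [0.6024, -0.059], [0.6062, -0.0021]]
(213, 139, 53, 51) cen 239.3 163.9 [0.644  0.1607] circ [239. 164.] rect [[0.6711, 0.185], [0.6676, 0.1327], [0.6154, 0.1359], [0.619, 0.1907]]
(292, 127, 75, 73) cen 329.4 163.1 [0.6386 0.068 ] circ [329.2 162.9] rect [[0.6777, 0.1051], [0.6728, 0.0314], [0.5972, 0.0292], [0.6024, 0.1078]]
(486, 123, 26, 81) cen 501.6 169.5 [ 0.62   -0.1101] circ [498.5 163. ] rect [[0.6688, -0.0875], [0.6671, -0.1123], [0.5824, -0.1256], [0.5841, -0.099]]
258.33531346129337 195.59764301526303 322.49264011804297 322.49264011804297
```

Agrees with (0.643, 0.161). Place the screw chuck.

Call:
{"name": "arm_command", "arguments": {"increments": [[0.08, -0.105, 0.1, 0, 0, 0], [0.08, -0.105, 0.35, 0, 0, 0], [0.08, -0.105, 0.58, 0, 0, 0], [0.08, -0.105, 0.7, 0, 0, 0], [0.08, -0.105, 0.745, 0, 0, 0]]}}

```text
t: 10.92
tool_pos: [0.6431, 0.1605, 0.2142]
orientation: [3.139, -0.107, -0.005]
force: [0.5, -0.3, -2.6]
opening: 0.0359
gripper_force: 30.0
```

Call:
{"name": "arm_command", "arguments": {"increments": [[0, 0, 0.01, 0, 0, 0], [0, 0, 0.01, 0, 0, 0], [0, 0, 0.01, 0, 0, 0], [0, 0, 0.01, 0, 0, 0], [0, 0, 0.01, 0, 0, 0]]}}

```text
t: 11.55
tool_pos: [0.6444, 0.1619, 0.2145]
orientation: [-3.14, 0.105, -0.001]
force: [0.4, -0.3, -3.5]
opening: 0.0356
gripper_force: 30.0
```

Call:
{"name": "arm_command", "arguments": {"increments": [[0, 0, 0, 0, 0, 0], [0, 0, 0, 0, 0, 0], [0, 0, 0, 0, 0, 0], [0, 0, 0, 0, 0, 0], [0, 0, 0, 0, 0, 0]], "fingers": -0.3}}

```text
t: 12.18
tool_pos: [0.6443, 0.1618, 0.2142]
orientation: [3.14, -0.105, 0.0]
force: [0.2, 0.1, -0.7]
opening: 0.0605
gripper_force: 0.0
```

```bash
python3 - <<'E'
from plant import *
from h import *
s=read_state()
c=np.load('w4.npz');print(ray(c,81,252,.008))
print(inc(s,(.525,.34),.2,np.radians(-93.8)))
E
```

```text
[0.55212766 0.3515215 ]
([-0.655, -0.849, -0.764, 0.0, -0.0, -0.0], np.float64(-93.8))
```

Call:
{"name": "arm_command", "arguments": {"increments": [[0, 0, -0.25, 0, 0, 0], [0, 0, -0.5, 0, 0, 0], [-0.15, -0.2, -0.7, 0, 0, 0], [-0.3, -0.4, -0.76, 0, 0, 0], [-0.45, -0.6, -0.76, 0, 0, 0]], "fingers": -0.5}}

```text
t: 12.8
tool_pos: [0.5621, 0.2888, 0.3687]
orientation: [-3.138, 0.106, -0.006]
force: [1.1, 1.0, 0.2]
opening: 0.0695
gripper_force: 0.0
```

Call:
{"name": "arm_command", "arguments": {"increments": [[-0.2, -0.25, 0, 0, 0, 0], [-0.2, -0.25, 0, 0, 0, 0], [-0.2, -0.25, 0, 0, 0, 0], [-0.2, -0.25, 0, 0, 0, 0], [-0.2, -0.25, 0, 0, 0, 0]]}}

```text
t: 13.42
tool_pos: [0.5267, 0.3389, 0.3661]
orientation: [3.14, -0.108, -0.0]
force: [-0.4, 0.5, 0.0]
opening: 0.0697
gripper_force: 0.0
```

```bash
python3 look.py w5; python3 blobs.py w5 .008; python3 blobs.py w5 .036|head -3
```

```text
13.475 [0.52664254 0.33905901 0.36606992] [ 0.49  0.22  1.46 -0.    1.46  2.13] 322.49264011804297 [[-0.069, -0.955, -0.287, 0.608], [-0.998, 0.065, 0.021, 0.334], [-0.001, 0.288, -0.958, 0.345], [0.0, 0.0, 0.0, 1.0]]
(343, 194, 39, 38) cen 360.7 213.7 [0.4777 0.2292] circ [363.  215.5] rect [[0.4925, 0.2513], [0.5036, 0.2304], [0.4561, 0.2047], [0.444, 0.2261]]
(217, 128, 55, 55) cen 244.1 155.0 [0.5521 0.3531] circ [243.7 155. ] rect [[0.5818, 0.3787], [0.578, 0.3233], [0.5208, 0.3266], [0.5248, 0.3847]]
(501, 25, 11, 56) cen 507.0 53.7 [0.6326 0.0923] circ [510.5  52.5] rect [[0.6582, 0.1017], [0.6576, 0.0923], [0.6081, 0.0847], [0.6088, 0.0945]]
(409, 15, 73, 63) cen 442.3 45.4 [0.6443 0.1551] circ [439.5  46. ] rect [[0.6727, 0.1887], [0.668, 0.1216], [0.613, 0.1145], [0.6178, 0.1851]]
(343, 194, 39, 38) cen 360.7 213.7 [0.4885 0.2379] circ [363.  215.5] rect [[0.5021, 0.2582], [0.5123, 0.239], [0.4686, 0.2154], [0.4576, 0.235]]
(217, 128, 55, 55) cen 244.1 155.0 [0.5567 0.3515] circ [243.7 155. ] rect [[0.5839, 0.3749], [0.5804, 0.3242], [0.528, 0.3272], [0.5317, 0.3805]]
(501, 25, 11, 56) cen 507.0 53.7 [0.6305 0.1123] circ [510.5  52.5] rect [[0.654, 0.121], [0.6534, 0.1124], [0.6081, 0.1054], [0.6087, 0.1144]]
```

View pics/w5.png

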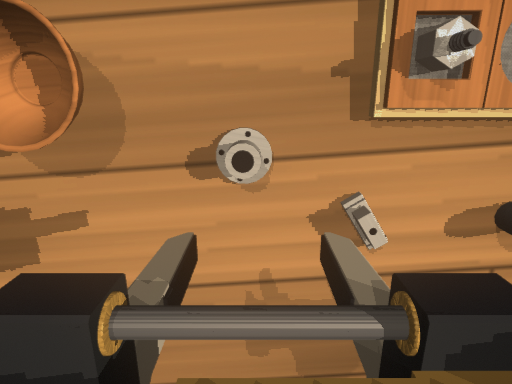

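```bash
python3 - <<'E'
from plant import *
from h import *
s=read_state()
print(inc(s,(.552,.3528),.0345,np.radians(-93.8)))
E
```

```text
([0.122, -0.077, 0.823, 0.0, 0.0, -0.001], np.float64(-93.8))
```

Call:
{"name": "arm_command", "arguments": {"increments": [[0.12, -0.077, 0.1, 0, 0, 0], [0.12, -0.077, 0.3, 0, 0, 0], [0.12, -0.077, 0.55, 0, 0, 0], [0.12, -0.077, 0.78, 0, 0, 0], [0.12, -0.077, 0.823, 0, 0, 0]], "fingers": -0.3}}

```text
t: 14.1
tool_pos: [0.5494, 0.3523, 0.1971]
orientation: [3.136, -0.106, -0.01]
force: [-0.9, -0.8, 0.5]
opening: 0.0604
gripper_force: 0.0
```

Call:
{"name": "arm_command", "arguments": {"increments": [[0, 0, 0, 0, 0, 0], [0, 0, 0, 0, 0, 0], [0, 0, 0, 0, 0, 0], [0, 0, 0, 0, 0, 0], [0, 0, 0, 0, 0, 0]], "fingers": 1}}

```text
t: 14.72
tool_pos: [0.552, 0.3541, 0.2043]
orientation: [-3.139, 0.105, -0.006]
force: [-0.7, -2.9, 6.1]
opening: 0.0354
gripper_force: 30.0
```

```bash
python3 - <<'E'
from plant import *
from h import *
s=read_state()
print(s['opening'],s['gripper_force'],s['tool_pos'],inc(s,(.6375,.068),.2,np.radians(-93.8)))
E
```

```text
0.035370792059923134 30.003791749477386 [0.55197117 0.35407547 0.20427522] ([0.525, 1.397, -0.814, -0.0, -0.001, -0.0], np.float64(-93.8))
```

Call:
{"name": "arm_command", "arguments": {"increments": [[0, 0, -0.25, 0, 0, 0], [0, 0, -0.5, 0, 0, 0], [0.1, 0.2, -0.75, 0, 0, 0], [0.2, 0.45, -0.815, 0, 0, 0], [0.3, 0.7, -0.815, 0, 0, 0]]}}

```text
t: 15.35
tool_pos: [0.6022, 0.2091, 0.3682]
orientation: [-3.138, 0.103, -0.008]
force: [-0.3, -0.6, -3.5]
opening: 0.0354
gripper_force: 30.0
```

Call:
{"name": "arm_command", "arguments": {"increments": [[0.1, 0.25, 0, 0, 0, 0], [0.2, 0.5, 0, 0, 0, 0], [0.22, 0.7, 0, 0, 0, 0], [0.22, 0.7, 0, 0, 0, 0], [0.22, 0.7, 0, 0, 0, 0]]}}

```text
t: 15.98
tool_pos: [0.6358, 0.0678, 0.3648]
orientation: [-3.139, 0.106, -0.0]
force: [0.1, 0.5, -2.8]
opening: 0.0353
gripper_force: 30.0
```

```bash
python3 - <<'E'
from plant import *
from h import *
s=read_state()
print(s['opening'],s['gripper_force'],s['tool_pos'],inc(s,(.6375,.068),.0475,np.radians(-93.8)))
E
```

```text
0.035346497583034396 29.99934732913971 [0.6358477  0.06777212 0.36480963] ([0.008, -0.001, 0.752, -0.0, -0.0, -0.0], np.float64(-93.8))
```

Call:
{"name": "arm_command", "arguments": {"increments": [[0.008, 0, 0.25, 0, 0, 0], [0.008, 0, 0.5, 0, 0, 0], [0.008, 0, 0.65, 0, 0, 0], [0.008, 0, 0.71, 0, 0, 0], [0.008, 0, 0.735, 0, 0, 0]]}}

```text
t: 16.6
tool_pos: [0.6377, 0.0684, 0.2178]
orientation: [-3.14, 0.103, -0.001]
force: [0.4, 0.1, -2.0]
opening: 0.0356
gripper_force: 30.0
```

Call:
{"name": "arm_command", "arguments": {"increments": [[0, 0, 0.01, 0, 0, 0], [0, 0, 0.02, 0, 0, 0], [0, 0, 0.02, 0, 0, 0], [0, 0, 0.02, 0, 0, 0], [0, 0, 0.02, 0, 0, 0]]}}

```text
t: 17.23
tool_pos: [0.6379, 0.0674, 0.2143]
orientation: [-3.14, 0.105, -0.002]
force: [-0.9, -0.7, 2.0]
opening: 0.0356
gripper_force: 30.0
```

Call:
{"name": "arm_command", "arguments": {"increments": [[0, 0, 0, 0, 0, 0], [0, 0, 0, 0, 0, 0], [0, 0, 0, 0, 0, 0], [0, 0, 0, 0, 0, 0], [0, 0, 0, 0, 0, 0]], "fingers": -0.3}}

```text
t: 17.85
tool_pos: [0.6376, 0.0674, 0.2135]
orientation: [-3.14, 0.105, 0.0]
force: [0.2, 0.2, 0.4]
opening: 0.0606
gripper_force: 0.0
```

```bash
python3 - <<'E'
from plant import *
from h import *
s=read_state()
print(s['tool_pos'],inc(s,(.44,.226),.2,np.radians(-93.8)))
E
```

```text
[0.63757579 0.06744802 0.21353819] ([-1.039, -0.725, -0.767, -0.0, 0.0, -0.0], np.float64(-93.8))
```

Call:
{"name": "arm_command", "arguments": {"increments": [[0, 0, -0.25, 0, 0, 0], [0, 0, -0.5, 0, 0, 0], [-0.2, -0.15, -0.7, 0, 0, 0], [-0.45, -0.3, -0.77, 0, 0, 0], [-0.7, -0.45, -0.77, 0, 0, 0]], "fingers": -0.1}}

```text
t: 18.48
tool_pos: [0.503, 0.1674, 0.3698]
orientation: [-3.139, 0.106, -0.006]
force: [-0.4, 1.5, -0.4]
opening: 0.0507
gripper_force: 0.0
```

Call:
{"name": "arm_command", "arguments": {"increments": [[-0.2, -0.15, 0, 0, 0, 0], [-0.34, -0.275, 0, 0, 0, 0], [-0.34, -0.275, 0, 0, 0, 0], [-0.34, -0.275, 0, 0, 0, 0], [-0.34, -0.275, 0, 0, 0, 0]]}}

```text
t: 19.1
tool_pos: [0.4404, 0.2253, 0.3675]
orientation: [3.14, -0.107, 0.0]
force: [0.4, -0.1, -0.9]
opening: 0.0508
gripper_force: 0.0
```

```bash
python3 look.py w6; python3 blobs.py w6 .012;python3 blobs.py w6 .036
```

```text
19.15 [0.44041607 0.22524594 0.3674807 ] [ 0.37 -0.14  1.82 -0.    1.46  2.01] 322.49264011804297 [[-0.068, -0.955, -0.287, 0.521], [-0.998, 0.065, 0.021, 0.22], [-0.001, 0.288, -0.958, 0.347], [0.0, 0.0, 0.0, 1.0]]
(414, 134, 37, 35) cen 433.6 150.5 [0.4575 0.0423] circ [431.9 151.5] rect [[0.4676, 0.0672], [0.4808, 0.0377], [0.4478, 0.0187], [0.4337, 0.0487]]
(233, 121, 50, 61) cen 257.4 150.8 [0.4696 0.2252] circ [257.5 151. ] rect [[0.4911, 0.2503], [0.502, 0.2295], [0.4468, 0.1992], [0.4348, 0.2207]]
(414, 134, 37, 35) cen 433.6 150.5 [0.4621 0.0551] circ [431.9 151.5] rect [[0.4714, 0.0781], [0.4837, 0.0508], [0.4531, 0.0331], [0.44, 0.061]]
(233, 121, 50, 61) cen 257.4 150.8 [0.4734 0.2248] circ [257.5 151. ] rect [[0.4933, 0.2482], [0.5034, 0.2289], [0.4522, 0.2008], [0.441, 0.2206]]
```

View pics/w6.png

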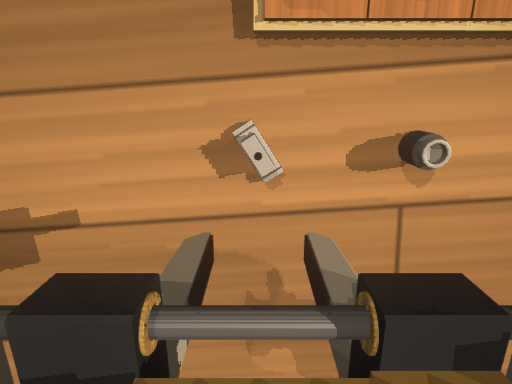

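```bash
python3 - <<'E'
from plant import *
from h import *
s=read_state()
print(inc(s,(.4688,.225),.0345,np.radians(-61.2)))
E
```

```text
([0.142, -0.009, 0.83, 0.0, 0.0, -0.182], np.float64(-61.2))
```

Call:
{"name": "arm_command", "arguments": {"increments": [[0.14, -0.009, 0, 0, 0, -0.055], [0.14, -0.009, 0, 0, 0, -0.11], [0.14, -0.009, 0.2, 0, 0, -0.16], [0.14, -0.009, 0.4, 0, 0, -0.182], [0.14, -0.009, 0.5, 0, 0, -0.182]], "fingers": -0.1}}

```text
t: 19.77
tool_pos: [0.4674, 0.2248, 0.2647]
orientation: [3.042, 0.784, -0.006]
force: [0.1, -0.4, -1.1]
opening: 0.051
gripper_force: 0.0
```

Call:
{"name": "arm_command", "arguments": {"increments": [[0, 0, 0.2, 0, 0, 0], [0, 0, 0.3, 0, 0, 0], [0, 0, 0.33, 0, 0, 0], [0, 0, 0.33, 0, 0, 0], [0, 0, 0.33, 0, 0, 0]]}}

```text
t: 20.4
tool_pos: [0.4686, 0.226, 0.2029]
orientation: [-3.042, -0.784, -0.003]
force: [-0.7, 0.1, 0.2]
opening: 0.0512
gripper_force: 0.0
```

Call:
{"name": "arm_command", "arguments": {"increments": [[0, 0, 0, 0, 0, 0], [0, 0, 0, 0, 0, 0], [0, 0, 0, 0, 0, 0], [0, 0, 0, 0, 0, 0], [0, 0, 0, 0, 0, 0]], "fingers": 1}}

```text
t: 21.02
tool_pos: [0.4678, 0.2259, 0.2016]
orientation: [3.042, 0.785, 0.0]
force: [0.2, -1.1, 1.0]
opening: 0.0153
gripper_force: 30.0
```

```bash
python3 - <<'E'
from plant import *
from h import *
s=read_state()
print(s['opening'],s['gripper_force'],s['tool_pos'],inc(s,(.6235,-.1205),.21,np.radians(-93.8)))
E
```

```text
0.015299773533823223 29.99861866235733 [0.46782878 0.22588401 0.20164031] ([-0.157, 1.892, -0.877, 0.0, -0.0, 0.182], np.float64(-93.8))
```

Call:
{"name": "arm_command", "arguments": {"increments": [[0, 0, -0.25, 0, 0, 0], [0, 0.1, -0.5, 0, 0, 0], [-0.03, 0.3, -0.75, 0, 0, 0.03], [-0.06, 0.55, -0.87, 0, 0, 0.08], [-0.08, 0.85, -0.87, 0, 0, 0.13]]}}

```text
t: 21.65
tool_pos: [0.537, 0.0685, 0.3789]
orientation: [-3.138, -0.146, -0.009]
force: [0.3, 0.4, -2.4]
opening: 0.0158
gripper_force: 30.0
```

```bash
python3 - <<'E'
from plant import *
from h import *
s=read_state()
print(s['opening'],s['gripper_force'],s['tool_pos'],inc(s,(.6235,-.1205),.21,np.radians(-93.8)))
E
```

```text
0.015750982996751494 29.99475359916687 [0.53700531 0.06851032 0.37892854] ([0.343, 0.981, 0.012, -0.0, -0.002, 0.051], np.float64(-93.8))
```

Call:
{"name": "arm_command", "arguments": {"increments": [[0.1, 0.25, 0, 0, 0, 0.03], [0.2, 0.5, 0, 0, 0, 0.05], [0.3, 0.75, 0, 0, 0, 0.05], [0.33, 0.95, 0, 0, 0, 0.05], [0.33, 0.95, 0, 0, 0, 0.05]]}}

```text
t: 22.28
tool_pos: [0.6201, -0.1162, 0.3745]
orientation: [3.14, -0.101, -0.002]
force: [-1.5, -0.1, -1.1]
opening: 0.0158
gripper_force: 30.0
```

```bash
python3 look.py w7; python3 blobs.py w7 .016 90; python3 - <<'E'
from plant import *
from h import *
s=read_state()
print(s['opening'],s['gripper_force'],inc(s,(.6240,-.1200),.046,np.radians(-93.8)))
E
```

```text
22.325 [ 0.61992602 -0.11453575  0.37461784] [-0.26  0.23  1.43  0.    1.48  1.37] 322.49264011804297 [[-0.064, -0.955, -0.289, 0.701], [-0.998, 0.061, 0.02, -0.121], [-0.001, 0.289, -0.957, 0.354], [0.0, 0.0, 0.0, 1.0]]
(470, 189, 42, 42) cen 492.9 208.4 [ 0.5679 -0.3721] circ [493. 212.] rect [[0.592, -0.344], [0.5892, -0.3885], [0.5405, -0.3962], [0.5434, -0.3501]]
(149, 149, 52, 48) cen 174.3 173.2 [ 0.63   -0.0257] circ [174.2 173.6] rect [[0.6575, -0.0029], [0.6541, -0.0563], [0.6028, -0.0503], [0.6064, 0.0055]]
(0, 147, 27, 49) cen 10.9 173.1 [0.6413 0.1492] circ [ 13.  171.5] rect [[0.6179, 0.1682], [0.6696, 0.1526], [0.6678, 0.1254], [0.6161, 0.1397]]
(53, 136, 71, 70) cen 87.5 171.5 [0.6378 0.0668] circ [ 89. 171.] rect [[0.6283, 0.1205], [0.6862, 0.0754], [0.6472, 0.0125], [0.5853, 0.0556]]
(237, 133, 48, 99) cen 261.2 182.1 [ 0.6142 -0.1181] circ [261. 182.] rect [[0.5591, -0.0864], [0.6692, -0.0984], [0.6649, -0.1454], [0.5543, -0.1378]]
0.015578771829229975 29.997240006923676 ([0.023, 0.026, 0.808, -0.0, 0.0, 0.001], np.float64(-93.8))
```

View pics/w7.png

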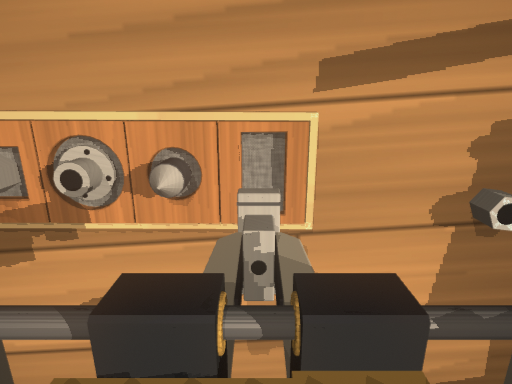

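Call:
{"name": "arm_command", "arguments": {"increments": [[0.022, 0.025, 0.2, 0, 0, 0], [0.022, 0.025, 0.45, 0, 0, 0], [0.022, 0.025, 0.65, 0, 0, 0], [0.022, 0.025, 0.75, 0, 0, 0], [0.022, 0.025, 0.79, 0, 0, 0]]}}

```text
t: 22.95
tool_pos: [0.6238, -0.1177, 0.2168]
orientation: [-3.14, 0.094, 0.002]
force: [-0.1, -0.1, -0.9]
opening: 0.0155
gripper_force: 30.0
```

Call:
{"name": "arm_command", "arguments": {"increments": [[0, 0, 0.01, 0, 0, 0], [0, 0, 0.02, 0, 0, 0], [0, 0, 0.02, 0, 0, 0], [0, 0, 0.02, 0, 0, 0], [0, 0, 0.02, 0, 0, 0]]}}

```text
t: 23.58
tool_pos: [0.6242, -0.1187, 0.2139]
orientation: [3.14, -0.095, 0.001]
force: [0.5, 0.0, -0.9]
opening: 0.0159
gripper_force: 30.0
```

Call:
{"name": "arm_command", "arguments": {"increments": [[0, 0, 0, 0, 0, 0], [0, 0, 0, 0, 0, 0], [0, 0, 0, 0, 0, 0], [0, 0, 0, 0, 0, 0], [0, 0, 0, 0, 0, 0]], "fingers": 0.1}}

```text
t: 24.2
tool_pos: [0.6241, -0.1186, 0.2136]
orientation: [-3.14, 0.095, -0.0]
force: [0.7, -0.0, -0.1]
opening: 0.0417
gripper_force: 0.0
```

Call:
{"name": "arm_command", "arguments": {"increments": [[0, 0, -0.25, 0, 0, 0], [0, 0, -0.5, 0, 0, 0], [-0.2, -0.2, -0.75, 0, 0, 0], [-0.4, -0.4, -0.8, 0, 0, 0], [-0.5, -0.6, -0.8, 0, 0, 0]]}}

```text
t: 24.82
tool_pos: [0.5306, 0.0081, 0.3759]
orientation: [3.14, -0.096, 0.006]
force: [1.0, 0.8, 0.0]
opening: 0.0421
gripper_force: 0.0
```

```bash
python3 look.py w8; python3 - <<'E'
from plant import *
import cv2,numpy as np
a=np.load('w8.npz')['image'];b=read_camera('scene')['image'][145:260,120:390]
b=cv2.resize(b,(799,340),interpolation=cv2.INTER_CUBIC)
a=cv2.resize(a[:240],(540,253));a=cv2.copyMakeBorder(a,0,0,0,259,cv2.BORDER_CONSTANT)
cv2.imwrite('pics/m8.png',np.vstack([a,b])[...,::-1])
E
```

```text
24.875 [0.52892373 0.0125358  0.37509071] [-0.07 -0.05  1.72  0.    1.46  1.56] 322.49264011804297 [[-0.061, -0.957, -0.284, 0.612], [-0.998, 0.059, 0.019, 0.004], [-0.002, 0.284, -0.959, 0.356], [0.0, 0.0, 0.0, 1.0]]
```

View pics/m8.png

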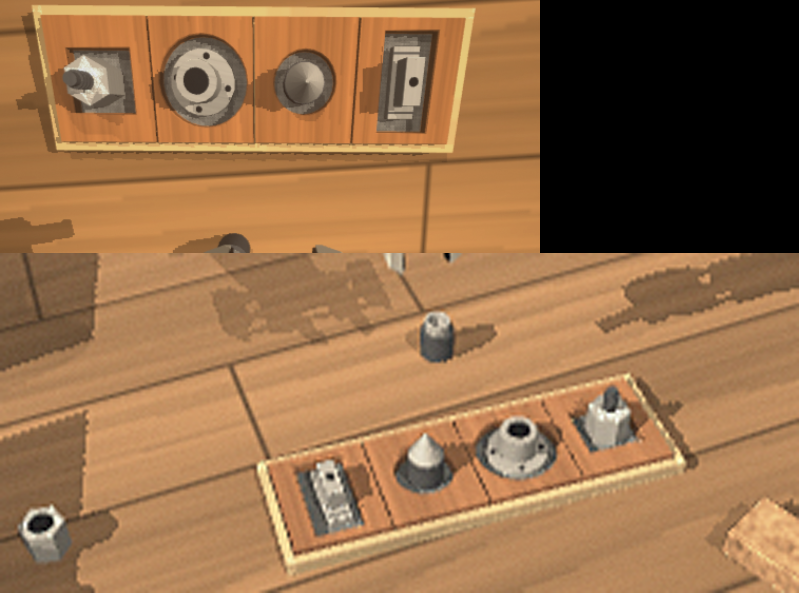

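Call:
{"name": "arm_command", "arguments": {"increments": [[0, 0, 0, 0, 0, 0], [0, 0, 0, 0, 0, 0], [0, 0, 0, 0, 0, 0], [0, 0, 0, 0, 0, 0], [0, 0, 0, 0, 0, 0]]}}

```text
t: 25.55
tool_pos: [0.5317, 0.0069, 0.3734]
orientation: [-3.14, 0.096, 0.001]
force: [-0.2, 0.2, -0.5]
opening: 0.042
gripper_force: 0.0
```

```bash
python3 -c "
from plant import *
print(close_job())"
```

```text
the job is handed in; nothing more can be done
None
```

The last pictures show the faceplate, nose cone, screw chuck and jaw each upright in its own pocket, the cup centre and plain hexagon adaptor still where they stood, and the gripper clear; I handed the job in at about 25.6 s, and the hand-in gave no verdict.

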